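Clamp a bisque vase in the holding jig

ROBOT

A 6-joint arm with a two-finger parallel gripper is mounted at the origin on the work surface. World frame = base frame: x ahead of the robot, y to its left, z up, the work surface at z = 0. Lengths are in m, angles in degrees, forces in N, time in s.
With the tool pointing down it reaches from about 0.35 to 0.875 m from the base axis. Payload 4.2 kg.
Tool frame: the origin (TCP) lies at the very end of the fingers, on their centre line; the grasp point (between the pads) lies 19 mm behind it; z points along the fingers, y is the line along which they close (so a half turn about z gives the same grasp; the last joint's range is limited). The gripper opens to 85 mm and grips with 20 to 120 N. Pads are 22 mm wide; open, the fingers measure 114 mm over their backs; the gripper's body (76 mm by 85 mm) begins 54 mm behind the grasp point. The pads swing forward as they close: fully open they stand 13 mm farther back than shut.
Start: joints at [-52.219, 22.042, 0.453, 0, -68.411, -14.817], TCP at [0.244, -0.575, 0.231] pointing down, gripper open.
Joint ranges: [-179.83, 179.83], [-69.29, 118.12], [-61.27, 80.66], [-181.25, 117.63], [-171.15, -9.14], [-177.46, 177.46]. Speed limits (degrees/s): [159.86, 159.86, 180, 180, 180, 180].

INTERFACE

Orientations are given as [roll, pitch, yaw] about the fixed x, y, z axes, in that order (R = Rz(yaw) Ry(pitch) Rx(roll)).
In Python, from cell import sense, grab_frame, camera_params, finish_job, boxes_of, mark_of gives the robot as it stands. The module is installed in compiled form; this text tells all that it offers.
- The arm moves only by the shell command python3 -m crank 'ROWS' [OPENING]. ROWS is a JSON object of lists of equal length, an entry for each row: "travel": the shift along the tool's x, y, z in m, a list of three; "twist": the turn, a rotation vector about the tool's x, y, z in degrees, a list of three. A call has 1 to 10 rows; each row is the pose to reach, as a shift and turn from the pose commanded when the call began, along the tool's axes at that moment; what a row does not reach only later rows make up. A row lasts 1/8 s, in which the tool goes at most 62.5 mm and 10.7 degrees, less where a joint would pass 70% of its speed; a pose out of reach is approached as far as the arm can. A call with a gripper value outside its range is refused whole. OPENING is the closure in counts, from 0 (fully open) to 255 (shut), set as the call begins (- or left out, the last holds). The fingers move at their own pace and stop on an object; the grip force is fixed at half the most. Time passes only in rows, so rows that repeat a pose let the fingers close. It gives the time, the measured TCP pose, the force, the opening and the grip force at its end, in the units of the state.
- sense(): the state, without advancing time (a new reading comes with each control period).
- grab_frame(name): name is "side" or "top"; returns (picture, depth): 400x640x3 uint8, red, green, blue; 400x640 float32, m along the optical axis (not along the pixel's ray), 0 where there is no reading.
- camera_params(name): a dict with "vertical_fov" (degrees; the focal length in pixels is half the picture's height over the tangent of half this angle, whatever the lens; pixels are square), "cx", "cy" (the principal point, pixels), "D" ([k1, k2, p1, p2, k3] as OpenCV has them; the pictures are not rectified), "R" (3x3) and "t" (3): a world point X has camera coordinates R X + t. Camera axes: x right, y down, z forward; pixel columns grow to the right and rows downward; lengths in m; the calibration is good to about 2 mm. A picture is of the moment at which its call begins. camera_params takes no time and is no camera call.
- finish_job(): hands the job in; it is judged then, once.
Trained networks look in the newest picture that a camera, given by its name, has taken for a name from the list of things; names that differ only in an ending like _2 or _b are one class to them, and where a whole thing is asked for, a point or a joint stands for the part that bears it (a point fixed in the world has none). Each returns a list of dicts, best first, with "conf" (0 to 1); they miss things now and then, are a little off and sometimes report something else, mostly with a low value. They report only what shows in the picture. A call takes as long as a camera call.
- boxes_of(camera, query): "uv" ([column, row] in pixels, amid what is visible of it).
- mark_of(camera, query): "uv" ([column, row] in pixels: a listed point, or the origin of a listed thing).
The state is a dict: "clock": time; "joint_pos": joint angles; "qvel": joint speeds; "joint_torque": joint torques, N m; "ee_pos": TCP position; "tool_rot": TCP orientation; "ft_force": force on the tool from outside, world axes, zero at the start; "ft_torque": the same for the moment, N m; "width": opening from 0.0 (shut) to 1.0 (fully open); "gripper_force": force on a finger pad.
Only numpy, scipy, OpenCV 4.12 (cv2) and the standard library are available. Lean on these libraries where they do the work, as an engineer would, in place of code of your own. Each camera call takes 0.05 s, during which the arm holds its last target. There are 200 camera calls.

TASK

Stand the small vase upright on the jig's board between the cork pad and the rear rest, let go of it, then turn the carriage's knob clockwise to feed the pad forward until the vase is snugly held between pad and rest, with roughly 13 N of squeeze. The bisque ware is fragile, so tighten gently and never squeeze it hard (over 24 N); then let go and leave the other pots alone.

Things in the scene. Friction and masses are not known exactly. Their poses are not given: they have to be found in the camera images.
- vase: Small unglazed pale bottle vase, 120 mm tall, 0.17 to 0.31 kg. Straight cylindrical body 66 mm across from the foot up to 66 mm; shoulder up to 81 mm; neck 32 mm across from 86 to 110 mm high; lip 39 mm across at the top. Origin: centre of its foot; z up.
- jig: Holding jig fixed to the bench: wooden board 330 x 130 mm, 20 mm thick, with an aluminium carriage that slides on it and a cork-faced rear rest at its other end. Origin: on the bench under the board, which reaches from x = -175 to +155 mm and y +-65 mm of this frame. +x is the way the carriage feeds, towards the rest.
- stand (a point): Point on the board's top, 66 mm along x from the jig's origin, between pad and rest; axes as the jig's. The rest's flat cork face (60 mm wide, up to 86 mm above the bench) looks to -x; it stands 42 to 52 mm ahead (+x) of this point, set differently each time and not measured.
- carriage: The carriage with its knob and cork pad; axes as the jig's; its origin meets the jig's at knob value 0 and moves along +x as the knob turns. Block 72 mm wide, top 50 mm above the bench, with an upright jaw plate, 80 mm above the bench, at its +x end behind the pad.
- pad_face (a point): Centre of the pad's flat front face (60 mm wide, 40 to 80 mm above the bench), on the carriage, 95 mm ahead (+x) of the knob's axis. At the start the vase fits between pad and rest with 14 mm or more to spare. The pad has a rubber backing: once the vase is against the rest the squeeze rises by about 6 N per mm of feed (75 N per rad of knob).
- knob_grip (a point): On the vertical axis of the black knob, at the height to grip (83 mm above the bench). The knob is an upright bar 46 mm long (along this point's x), 14 mm thick (its y), its top 99 mm above the bench, on a 44 mm disc whose top is 58 mm above the bench. The point turns and travels with the knob.
- knob (a joint): Knob angle, rad, clockwise from above; 1 rad feeds carriage and knob 12 mm along the jig's +x. Starts at 0.7 to 1.3; the vase is first nipped at 2.5 to 3.4. Friction is 0.21 N m (felt in full only while it moves; less at a stop) and holds up to 17 N of squeeze when let go. Each newton of squeeze, or of the hand holding it back from travelling, adds 0.012 N m; sliding the loose vase adds 1 to 4 N.
- bowl: Cream bowl, 100 mm across and 48 mm high, standing on the bench; origin: centre of its foot. Leave it alone.
- mug: Clay mug, 76 mm across and 85 mm high; origin: centre of its foot. Leave it alone.
- jar: White lidded jar, 64 mm across and 90 mm high; origin: centre of its foot. Leave it alone.

How it is judged:
By the outcome, as a careful person would: the job done as asked, in the order asked, and still so for the second after the job is handed in, with the robot touching nothing.
It also fails if it takes over 72 s, if anything falls off the work surface, if the arm or the gripper's body presses on something with over 40 N, if the wrist force passes 120 N, or if a joint passes its speed limit or range.

## Working session

There is one attempt and no reset: what is moved stays moved. The work goes in short steps, Python scripts to look and compute and a shell command to move; the robot and the scene stay as the last step left them, time stands still between calls to the robot, and variables do not carry over. Pictures are saved under pics/ and viewed, at most 10 in all, crops included, and the job is handed in when it is done.

```bash
mkdir -p pics
cat > h.py <<'E'
import numpy as np, cv2
from cell import *
from scipy.spatial.transform import Rotation as Ro
def K(n):
    p=camera_params(n); f=200/np.tan(np.radians(p["vertical_fov"]/2))
    return p,np.array([[f,0,p["cx"]],[0,f,p["cy"]],[0,0,1.]])
def ray(n,uv):
    p,k=K(n); x=cv2.undistortPoints(np.array([[uv]],float),k,np.array(p["D"],float))[0,0]
    R=np.array(p["R"]);t=np.array(p["t"]); return -R.T@t, R.T@np.array([x[0],x[1],1.])
def atz(n,uv,z):
    o,d=ray(n,uv); return o+d*(z-o[2])/d[2]
def proj(n,X):
    p,k=K(n); R=np.array(p["R"]);t=np.array(p["t"],float)
    return cv2.projectPoints(np.atleast_2d(X).astype(float),cv2.Rodrigues(R)[0],t,k,np.array(p["D"],float))[0][:,0]
def cloud(n,dep):
    v,u=np.nonzero(dep>0); p,k=K(n)
    x=cv2.undistortPoints(np.stack([u,v],1).astype(float)[:,None],k,np.array(p["D"],float))[:,0]
    z=dep[v,u][:,None]; c=np.hstack([x*z,z]); return (c-np.array(p["t"]))@np.array(p["R"]),u,v
E
python3 - <<'E'
from h import *
for n in("side","top"):
    im,d=grab_frame(n); cv2.imwrite(f"pics/{n}0.png",im[...,::-1]); p=camera_params(n); print(n,np.round(-np.array(p["R"]).T@p["t"],2))
    for q,z in(("vase",0),("jig",0),("stand",.02),("carriage",0),("pad_face",.06),("knob_grip",.083),("bowl",0),("mug",0),("jar",0)):
        for r in mark_of(n,q)[:2]: print(n,q,round(r["conf"],2),np.round(r["uv"]),np.round(atz(n,r["uv"],z),3))
s=sense();print(s["ee_pos"],s["tool_rot"],s["ft_force"],s["clock"])
E
```

```text
side [0.4  0.78 0.83]
side vase 0.67 [312. 327.] [0.517 0.276 0.   ]
side vase 0.56 [315. 174.] [ 0.632 -0.222  0.   ]
side jig 0.77 [341. 207.] [ 0.53  -0.104  0.   ]
side stand 0.65 [360. 211.] [ 0.476 -0.079  0.02 ]
side stand 0.19 [308. 325.] [0.523 0.284 0.02 ]
side carriage 0.68 [344. 208.] [ 0.521 -0.1    0.   ]
side pad_face 0.92 [347. 190.] [ 0.517 -0.109  0.06 ]
side knob_grip 0.62 [317. 174.] [ 0.605 -0.126  0.083]
side bowl 0.83 [240. 281.] [ 0.705  0.201 -0.   ]
side mug 0.83 [230. 342.] [0.67  0.349 0.   ]
side jar 0.86 [388. 142.] [ 0.441 -0.445  0.   ]
side jar 0.67 [346. 191.] [ 0.529 -0.173  0.   ]
top [ 0.38 -0.03  1.36]
top vase 0.73 [225. 231.] [0.517 0.27  0.   ]
top jig 0.63 [343. 228.] [ 0.534 -0.114  0.   ]
top stand 0.79 [336. 245.] [ 0.477 -0.093  0.02 ]
top carriage 0.71 [338. 237.] [ 0.504 -0.099  0.   ]
top knob_grip 0.49 [346. 204.] [ 0.601 -0.117  0.083]
top bowl 0.97 [247. 176.] [0.703 0.207 0.   ]
top mug 0.82 [205. 184.] [0.674 0.346 0.   ]
top jar 0.84 [446. 257.] [ 0.449 -0.447  0.   ]
[ 0.24385021 -0.57546181  0.23132116] [-1.79999043e+02 -1.15013058e-03 -1.57035597e+02] [-0.46417219 -0.62535307  0.05179998] 1.0
```

View pics/side0.png

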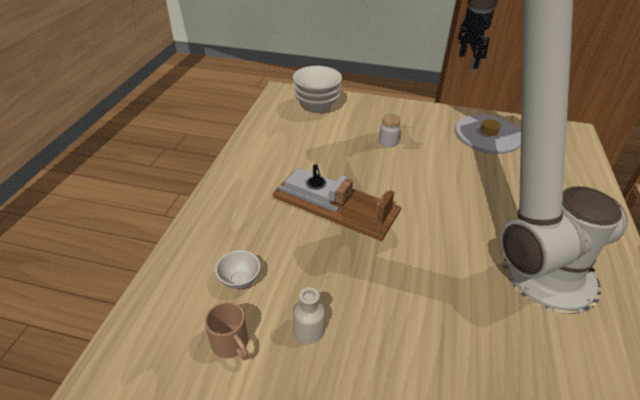

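View pics/top0.png

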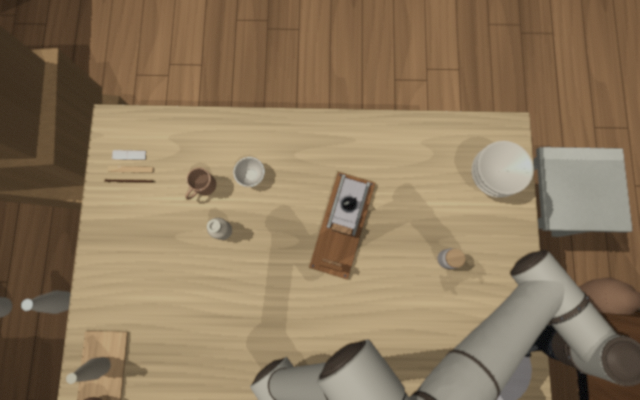

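The vase stands upright at side (310,318), clear of the bowl (238,270) and mug (228,330). The jig has its knob at (316,175) and its rest at (385,205), so jig +x points towards the robot. Next I'll refine these positions with depth.

Run:
```python
from h import *
from scipy.optimize import least_squares
P={}
for n in("side","top"):
    im,d=grab_frame(n); c,u,v=cloud(n,d); P[n]=c
    m=(np.hypot(*(c[:,:2]-[.517,.273]).T)<.07)&(c[:,2]>.015); w=c[m]
    b=w[(w[:,2]>.015)&(w[:,2]<.062)]; top=w[w[:,2]>.105]
    print(n,"vase n",len(w),"zmax",w[:,2].max().round(3),"lip",top[:,:2].mean(0).round(4) if len(top) else 0)
    if len(b)>20:
        r=least_squares(lambda q:np.hypot(b[:,0]-q[0],b[:,1]-q[1])-.033,[.517,.273],loss="soft_l1",f_scale=.002); print(" body",r.x.round(4),len(b))
    j=c[(np.hypot(*(c[:,:2]-[.53,-.11]).T)<.23)&(c[:,2]>.012)&(c[:,2]<.12)]
    bd=j[(j[:,2]<.028)]
    print(" bench z",np.median(c[(abs(c[:,2])<.01),2]).round(4)," board z",np.median(bd[:,2]).round(4)," rect(all)",cv2.minAreaRect(j[:,:2].astype(np.float32)), len(j))
    np.save(f"j_{n}.npy",j)
```

```text
side vase n 1362 zmax 0.122 lip [0.5224 0.2821]
 body [0.5222 0.2816] 409
 bench z -0.0004  board z 0.0197  rect(all) ((0.5475822687149048, -0.10847072303295135), (0.13512417674064636, 0.3307237923145294), 74.40882873535156) 4442
top vase n 422 zmax 0.125 lip [0.5217 0.2811]
 body [0.5216 0.2811] 71
 bench z -0.0003  board z 0.0196  rect(all) ((0.5515925288200378, -0.09527633339166641), (0.1628682017326355, 0.3304474651813507), 74.26404571533203) 4053
```

```bash
python3 - <<'E'
from h import *
for n in("side","top"):
    j=np.load(f"j_{n}.npy"); b=j[(j[:,2]<.026)]
    if n=="top": # drop ramp noise outside
        pass
    b=b[abs(b[:,2]-.0197)<.003]
    r=cv2.minAreaRect(b[:,:2].astype(np.float32)); print(n,r)
    for yaw in (164.4,):
        e=np.array([np.cos(np.radians(yaw)),np.sin(np.radians(yaw))]); f=np.array([-e[1],e[0]])
        o=np.array([.5476,-.1085])+.01*e
        X=(j[:,:2]-o)@e; Y=(j[:,:2]-o)@f; Z=j[:,2]
        bb=abs(Z-.0197)<.003
        print(" board X",np.percentile(X[bb],[0,1,99,100]).round(4),"Y",np.percentile(Y[bb],[0,1,99,100]).round(4))
        for x0 in np.arange(-.18,.16,.01):
            m=(X>=x0)&(X<x0+.01)&(abs(Y)<.07)
            if m.any(): print("  %.2f n%d zmax %.3f z50 %.3f"%(x0,m.sum(),Z[m].max(),np.median(Z[m])), end=";")
        print()
        t=(Z>.07)&(X>.06)&(X<.16); print(" rest X",np.percentile(X[t],[2,50,98]).round(4),"Y",np.percentile(Y[t],[2,50,98]).round(4),t.sum())
        t=(Z>.065)&(X<.05)&(X>-.04); print(" jaw/pad X",np.percentile(X[t],[2,50,98]).round(4),"Y",np.percentile(Y[t],[2,50,98]).round(4),t.sum())
        t=(Z>.07)&(X<-.02)
        if t.sum()>5:
            k=np.stack([X,Y],1)[t]; w,V=np.linalg.eigh(np.cov(k.T)); print(" knob mean",k.mean(0).round(4),"med",np.median(k,0).round(4),"ang",np.degrees(np.arctan2(V[1,1],V[0,1])).round(1),np.sqrt(w).round(4),t.sum())
E
python3 - <<'E'
from h import *
ims=[]
for n,(u0,v0,u1,v1) in(("side",(260,150,410,250)),("top",(290,160,400,285))):
    im,d=grab_frame(n); c=cv2.resize(im[v0:v1,u0:u1],None,fx=4,fy=4,interpolation=2)[...,::-1]; ims.append(c)
h=max(i.shape[0] for i in ims)
o=np.zeros((h,sum(i.shape[1] for i in ims),3),np.uint8);x=0
for i in ims:o[:i.shape[0],x:x+i.shape[1]]=i;x+=i.shape[1]
o=cv2.resize(o,(780,int(h*780/x)));cv2.imwrite("pics/crop.png",o)
E
```

```text
side ((0.547797441482544, -0.10749746859073639), (0.13371595740318298, 0.3303605020046234), 74.55975341796875)
 board X [-0.1752 -0.1694  0.1538  0.1553] Y [-0.0676 -0.0648  0.0626  0.0663]
  -0.18 n24 zmax 0.024 z50 0.018;  -0.17 n37 zmax 0.034 z50 0.020;  -0.16 n54 zmax 0.051 z50 0.023;  -0.15 n120 zmax 0.054 z50 0.046;  -0.14 n112 zmax 0.053 z50 0.047;  -0.13 n120 zmax 0.053 z50 0.047;  -0.12 n108 zmax 0.053 z50 0.047;  -0.11 n123 zmax 0.053 z50 0.047;  -0.10 n93 zmax 0.060 z50 0.038;  -0.09 n125 zmax 0.101 z50 0.050;  -0.08 n126 zmax 0.101 z50 0.049;  -0.07 n149 zmax 0.102 z50 0.050;  -0.06 n169 zmax 0.100 z50 0.052;  -0.05 n131 zmax 0.057 z50 0.048;  -0.04 n124 zmax 0.053 z50 0.046;  -0.03 n88 zmax 0.052 z50 0.032;  -0.02 n120 zmax 0.082 z50 0.035;  -0.01 n159 zmax 0.084 z50 0.064;  0.00 n167 zmax 0.083 z50 0.058;  0.01 n216 zmax 0.082 z50 0.026;  0.02 n245 zmax 0.082 z50 0.023;  0.03 n128 zmax 0.024 z50 0.020;  0.04 n133 zmax 0.024 z50 0.020;  0.05 n127 zmax 0.024 z50 0.020;  0.06 n132 zmax 0.024 z50 0.020;  0.07 n133 zmax 0.023 z50 0.019;  0.08 n135 zmax 0.024 z50 0.020;  0.09
[... 1276 characters left out ...]
 n131 zmax 0.089 z50 0.033;  0.02 n168 zmax 0.083 z50 0.021;  0.03 n125 zmax 0.028 z50 0.020;  0.04 n126 zmax 0.026 z50 0.019;  0.05 n127 zmax 0.026 z50 0.020;  0.06 n127 zmax 0.028 z50 0.020;  0.07 n128 zmax 0.027 z50 0.020;  0.08 n126 zmax 0.026 z50 0.019;  0.09 n129 zmax 0.026 z50 0.020;  0.10 n130 zmax 0.028 z50 0.020;  0.11 n110 zmax 0.092 z50 0.021;  0.12 n131 zmax 0.093 z50 0.083;  0.13 n148 zmax 0.093 z50 0.025;  0.14 n127 zmax 0.025 z50 0.020;  0.15 n66 zmax 0.026 z50 0.019;
 rest X [0.1168 0.128  0.1378] Y [-0.0301  0.0021  0.0344] 162
 jaw/pad X [-0.0132  0.0037  0.0227] Y [-0.0305  0.0026  0.0346] 260
 knob mean [-0.0703  0.0024] med [-0.0701  0.0025] ang 128.8 [0.0046 0.0139] 89
```

View pics/crop.png

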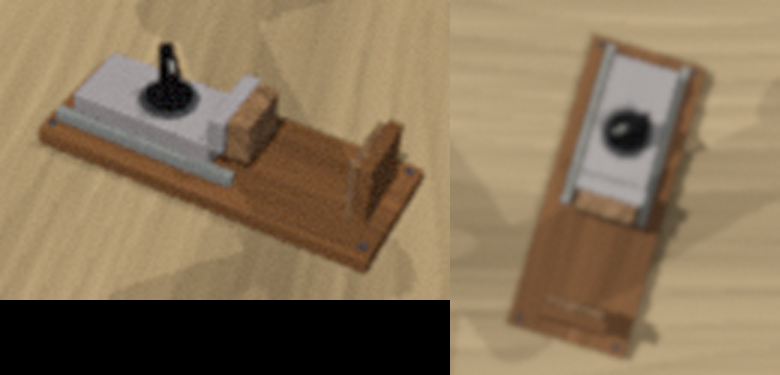

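The crop shows the bar knob on its disc, the pad at jig x≈24 mm and the rest face at about 114 mm, with the carriage end away from the robot. I'll fetch the vase by its lip from above, starting with a move towards it and a turn to yaw -90°.

```bash
python3 -m crank '{"travel":[[-0.037,0.0425,0],[-0.074,0.085,0],[-0.111,0.1275,0],[-0.148,0.170,0],[-0.185,0.2125,0],[-0.222,0.255,0],[-0.259,0.2975,0],[-0.295,0.340,0],[-0.295,0.340,0]],"twist":[[0,0,-9],[0,0,-18],[0,0,-27],[0,0,-36],[0,0,-45],[0,0,-54],[0,0,-63],[0,0,-67],[0,0,-67]]}' 0; python3 -c "
from cell import sense;s=sense();print(s['tool_rot'],s['joint_pos'])"
```

```text
clock: 2.33
ee_pos: [0.3839, -0.1444, 0.2318]
tool_rot: [-179.9, 0.0, -89.6]
ft_force: [-0.4, 1.4, 0.3]
width: 1.0
gripper_force: 0.0
[-1.79907557e+02  9.54707165e-03 -8.96345105e+01] [ 2.30456132e+00  3.83751009e-01 -2.72944770e+01 -7.24851792e-03
 -6.22290587e+01 -1.93570733e+00]
```

```bash
python3 -m crank '{"travel":[[-0.053,-0.017,0],[-0.106,-0.034,0],[-0.159,-0.051,0],[-0.212,-0.068,0],[-0.265,-0.086,0],[-0.318,-0.103,0.01],[-0.371,-0.120,0.03],[-0.426,-0.138,0.05],[-0.426,-0.138,0.05],[-0.426,-0.138,0.05]],"twist":[[0,0,0],[0,0,0],[0,0,0],[0,0,0],[0,0,0],[0,0,0],[0,0,0],[0,0,0],[0,0,0],[0,0,0]]}'
python3 - <<'E'
from h import *
s=sense();print(s["ee_pos"],s["tool_rot"])
im,d=grab_frame("side"); c,u,v=cloud("side",d)
b=c[(np.hypot(*(c[:,:2]-[.522,.281]).T)<.05)&(c[:,2]>.015)&(c[:,2]<.062)]
from scipy.optimize import least_squares
print(least_squares(lambda q:np.hypot(b[:,0]-q[0],b[:,1]-q[1])-.033,[.517,.273],loss="soft_l1",f_scale=.002).x,len(b))
cv2.imwrite("pics/v.png",cv2.resize(im[200:400,200:440],None,fx=3,fy=3)[...,::-1])
E
```

```text
clock: 3.58
ee_pos: [0.5213, 0.2777, 0.181]
tool_rot: [180.0, -0.1, -90.1]
ft_force: [-0.0, 0.0, -0.1]
width: 0.999
gripper_force: 0.0
[0.52132054 0.27768854 0.1809668 ] [ 1.79955106e+02 -5.49837888e-02 -9.00899459e+01]
[0.52228155 0.28169022] 406
```

View pics/v.png

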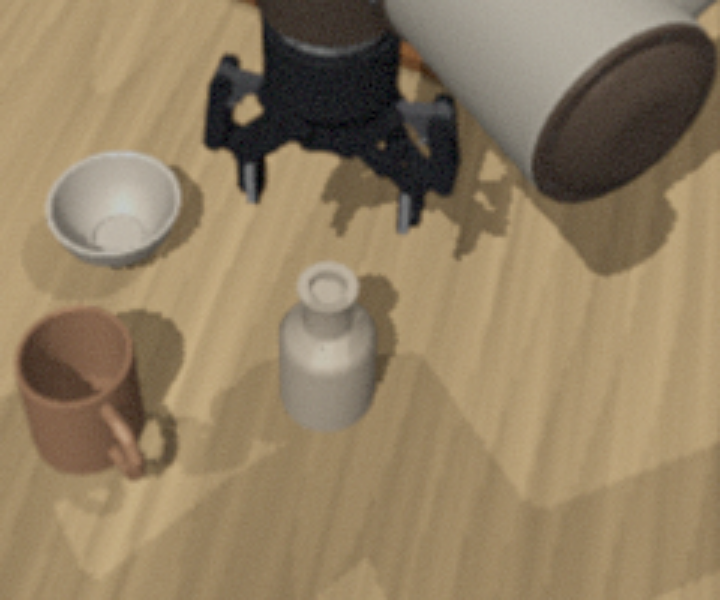

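The open fingers straddle the vase line: the vase stands at about (328,345) in the crop, with the gripper above and behind it. The bowl and mug are clear. I'll go down and grip the lip and neck.

```bash
python3 -m crank '{"travel":[[-0.004,-0.001,0.03],[-0.004,-0.001,0.06],[-0.004,-0.001,0.08],[-0.004,-0.001,0.088],[-0.004,-0.001,0.088]],"twist":[[0,0,0],[0,0,0],[0,0,0],[0,0,0],[0,0,0]]}'; python3 -m crank '{"travel":[[0,0,0],[0,0,0],[0,0,0],[0,0,0],[0,0,0],[0,0,0],[0,0,0],[0,0,0]],"twist":[[0,0,0],[0,0,0],[0,0,0],[0,0,0],[0,0,0],[0,0,0],[0,0,0],[0,0,0]]}' 255; python3 -m crank '{"travel":[[0,0,-0.01],[0,0,-0.03],[0,0,-0.05],[0,0,-0.06],[0,0,-0.06]],"twist":[[0,0,0],[0,0,0],[0,0,0],[0,0,0],[0,0,0]]}'
python3 - <<'E'
from h import *
im,d=grab_frame("side"); 
cv2.imwrite("pics/v2.png",cv2.resize(im[200:400,200:440],None,fx=3,fy=3)[...,::-1])
E
```

```text
clock: 4.25
ee_pos: [0.5224, 0.2819, 0.0941]
tool_rot: [-180.0, 0.0, -90.1]
ft_force: [-0.1, -1.0, 0.5]
width: 1.001
gripper_force: 0.0
clock: 5.25
ee_pos: [0.5224, 0.2829, 0.0944]
tool_rot: [-179.9, 0.0, -90.0]
ft_force: [-0.6, 0.3, 5.9]
width: 0.417
gripper_force: 59.2
clock: 5.88
ee_pos: [0.5221, 0.2827, 0.1535]
tool_rot: [-180.0, 0.0, -90.1]
ft_force: [-0.3, -0.1, -3.1]
width: 0.418
gripper_force: 60.2
```

View pics/v2.png

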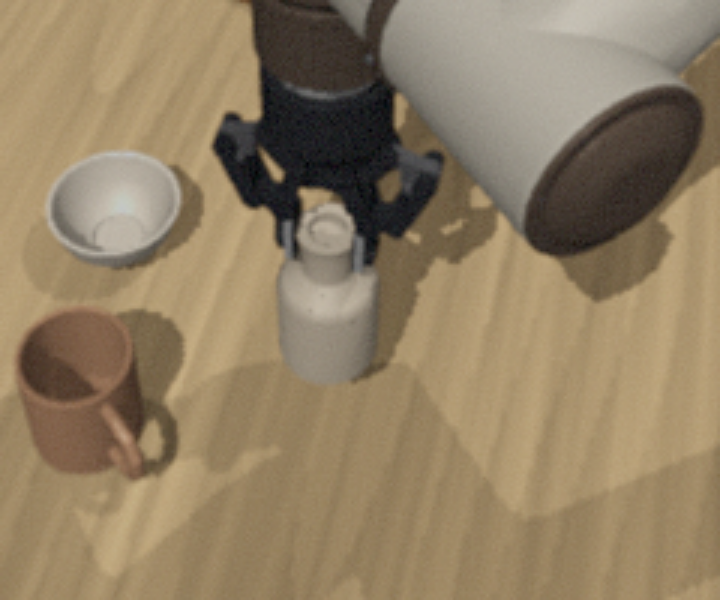

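The vase is held upright by the lip, clear of the bench, with a weight of about 3 N. Now I'll carry it over the stand and measure it in the hand.

```bash
python3 -m crank '{"travel":[[0.02,0.003,-0.03],[0.06,0.008,-0.06],[0.11,0.015,-0.07],[0.16,0.022,-0.07],[0.21,0.029,-0.07],[0.26,0.036,-0.07],[0.31,0.042,-0.07],[0.35,0.048,-0.07],[0.371,0.050,-0.07],[0.371,0.050,-0.07]],"twist":[[0,0,0],[0,0,0],[0,0,0],[0,0,0],[0,0,0],[0,0,0],[0,0,0],[0,0,0],[0,0,0],[0,0,0]]}'
cat > m.py <<'E'
from h import *
from scipy.optimize import least_squares
s=sense();T=np.array(s["ee_pos"]);print("tool",T.round(4),np.round(s["tool_rot"],1))
im,d=grab_frame("side"); c,u,v=cloud("side",d)
zf=T[2]-.0945
b=c[(np.hypot(*(c[:,:2]-T[:2]).T)<.05)&(c[:,2]>zf-.02)&(c[:,2]<zf+.062)]
print("foot z est",zf,"min z",np.percentile(b[:,2],[0,2,5]))
b=b[b[:,2]>zf+.006]
r=least_squares(lambda q:np.hypot(b[:,0]-q[0]-q[2]*(b[:,2]-zf),b[:,1]-q[1]-q[3]*(b[:,2]-zf))-.033,[*T[:2],0,0],loss="soft_l1",f_scale=.002).x
print("foot centre",r[:2].round(4),"lean deg",np.degrees(r[2:]).round(1),len(b))
e=np.array([-.9632,.2689]);f=np.array([-.2689,-.9632]);print("jig xy",(r[:2]-[.5380,-.1058])@e,(r[:2]-[.5380,-.1058])@f)
cv2.imwrite("pics/m.png",cv2.resize(im[110:260,260:440],None,fx=4,fy=4)[...,::-1])
E
python3 m.py
```

```text
clock: 7.18
ee_pos: [0.4709, -0.0895, 0.2222]
tool_rot: [179.9, 0.0, -90.2]
ft_force: [0.2, 1.1, -2.1]
width: 0.418
gripper_force: 60.5
tool [ 0.4709 -0.0895  0.2222] [179.9   0.  -90.2]
foot z est 0.1277200659618639 min z [0.12652632 0.12879876 0.13046765]
foot centre [ 0.4704 -0.091 ] lean deg [ 0.4 -0.2] 487
jig xy 0.06909797109434634 0.0038971091916257515
```

View pics/m.png

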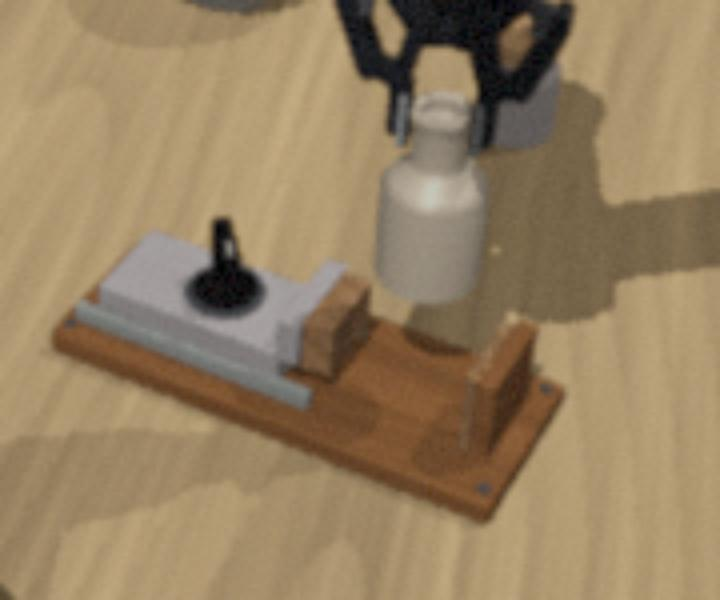

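The vase hangs upright (lean under 0.5°) over the gap between the pad (335,325 in the crop) and the rest (500,385). It sits about 4.5 mm off the centre line, so I'll correct that and lower it.

```bash
python3 -m crank '{"travel":[[-0.0045,-0.001,0.02],[-0.0045,-0.001,0.05],[-0.0045,-0.001,0.08],[-0.0045,-0.001,0.095],[-0.0045,-0.001,0.100],[-0.0045,-0.001,0.102],[-0.0045,-0.001,0.104],[-0.0045,-0.001,0.104]],"twist":[[0,0,0],[0,0,0],[0,0,0],[0,0,0],[0,0,0],[0,0,0],[0,0,0],[0,0,0]]}'
for i in 1 2; do python3 -m crank '{"travel":[[0,0,0.001],[0,0,0.002],[0,0,0.002]],"twist":[[0,0,0],[0,0,0],[0,0,0]]}' | grep -E "ee_pos|ft_force"; done; python3 m.py
```

```text
clock: 8.22
ee_pos: [0.4731, -0.0838, 0.1197]
tool_rot: [-179.9, 0.0, -90.0]
ft_force: [-0.7, 0.5, -3.4]
width: 0.417
gripper_force: 60.5
ee_pos: [0.4728, -0.0839, 0.1173]
ft_force: [0.4, -0.1, -1.9]
ee_pos: [0.4728, -0.0839, 0.1152]
ft_force: [-0.2, -0.2, -1.9]
tool [ 0.4728 -0.0839  0.1152] [180.  -0. -90.]
foot z est 0.020692071534997677 min z [0.01539061 0.01743194 0.01818171]
foot centre [ 0.4723 -0.0854] lean deg [ 2.9 -0.3] 469
jig xy 0.06879204632594771 -0.00196814095310498
```

```bash
python3 -m crank '{"travel":[[0,0,0.001],[0,0,0.001]],"twist":[[0,0,0],[0,0,0]]}' | grep -E "ee_pos|ft_force";  python3 -m crank '{"travel":[[0,0,0],[0,0,0],[0,0,0],[0,0,0],[0,0,0]],"twist":[[0,0,0],[0,0,0],[0,0,0],[0,0,0],[0,0,0]]}' 60; python3 -m crank '{"travel":[[0,0,-0.02],[0,0,-0.05],[0,0,-0.09],[0,0,-0.11],[0,0,-0.11]],"twist":[[0,0,0],[0,0,0],[0,0,0],[0,0,0],[0,0,0]]}'
python3 - <<'E'
from h import *
from scipy.optimize import least_squares
s=sense();print(np.round(s["ft_force"],2),np.round(s["ft_torque"],3))
o=np.array([.5380,-.1058]);e=np.array([-.9632,.2689]);f=np.array([-.2689,-.9632])
for n in("side","top"):
    im,d=grab_frame(n); c,u,v=cloud(n,d)
    w=c[np.hypot(*(c[:,:2]-[.4725,-.086]).T)<.045]
    lip=w[(w[:,2]>.128)&(w[:,2]<.145)]
    print(n,"zmax",w[:,2].max(),"lip jig",(lip[:,:2].mean(0)-o)@e,(lip[:,:2].mean(0)-o)@f,len(lip))
    q=c[:,:2]-o; X=q@e;Y=q@f;t=(c[:,2]>.068)&(X<-.02)&(X>-.12)&(abs(Y)<.04)&(c[:,2]<.11)
    k=np.stack([X,Y],1)[t]
    if len(k)>5: w_,V=np.linalg.eigh(np.cov(k.T)); print(" knob",k.mean(0),(k.min(0)+k.max(0))/2,np.degrees(np.arctan2(V[1,1],V[0,1])),len(k))
    for r in mark_of(n,"knob_grip")[:2]: print(r["conf"],(atz(n,r["uv"],.083)[:2]-o)@np.stack([e,f],1))
    if n=="side": cv2.imwrite("pics/rel.png",cv2.resize(im[110:260,260:440],None,fx=4,fy=4)[...,::-1])
E
```

```text
ee_pos: [0.473, -0.0839, 0.1145]
ft_force: [-1.0, 0.0, -1.0]
clock: 9.9
ee_pos: [0.4729, -0.0838, 0.1143]
tool_rot: [-180.0, 0.0, -90.0]
ft_force: [0.5, 0.1, 0.3]
width: 0.766
gripper_force: 0.0
clock: 10.52
ee_pos: [0.4737, -0.0838, 0.2258]
tool_rot: [-179.8, 0.0, -90.0]
ft_force: [1.1, -0.2, -1.7]
width: 0.767
gripper_force: 0.0
[ 1.08 -0.24 -1.72] [0.003 0.017 0.02 ]
side zmax 0.5717970142845614 lip jig 0.06897071593070242 -0.0027905645706120742 155
 knob [-0.06779705 -0.00639077] [-0.07075127  0.00036332] 131.54308470749177 121
0.64 [-0.07376371  0.00070083]
top zmax 0.5866586630983861 lip jig nan nan 0
 knob [-0.07231392  0.00395131] [-0.07325735  0.00296628] 124.38925847106736 76
0.48 [-0.06554041  0.00037687]<stdin>:9: RuntimeWarning: Mean of empty slice.
  ret = um.true_divide(
```

View pics/rel.png

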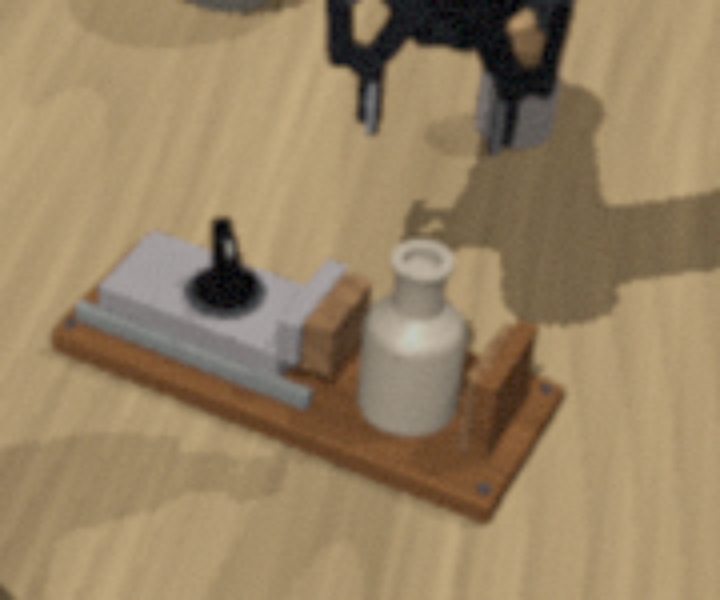

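The vase stands upright and free on the board at (412,345) in the crop, between pad and rest. Next is the knob: over it, turn to bar yaw about -66.6°, and descend with the fingers partly open.

```bash
python3 -m crank '{"travel":[[0.015,-0.045,0],[0.030,-0.09,0],[0.0416,-0.1333,0.02],[0.0416,-0.1333,0.06],[0.0416,-0.1333,0.10],[0.0416,-0.1333,0.13],[0.0416,-0.1333,0.150],[0.0416,-0.1333,0.159],[0.0416,-0.1333,0.159]],"twist":[[0,0,-8],[0,0,-16],[0,0,-23.4],[0,0,-23.4],[0,0,-23.4],[0,0,-23.4],[0,0,-23.4],[0,0,-23.4],[0,0,-23.4]]}' 115
python3 - <<'E'
from h import *
s=sense();print(np.round(s["ft_force"],2),np.round(s["ft_torque"],3),s["joint_pos"].round(1) if hasattr(s["joint_pos"],"round") else s["joint_pos"])
im,d=grab_frame("side"); cv2.imwrite("pics/kn.png",cv2.resize(im[110:230,250:400],None,fx=5,fy=5)[...,::-1])
E
```

```text
clock: 11.85
ee_pos: [0.6057, -0.1256, 0.0643]
tool_rot: [179.9, 0.0, -66.6]
ft_force: [-0.3, -0.8, 0.2]
width: 0.551
gripper_force: 0.0
[-0.26 -0.83  0.16] [-0.006 -0.028  0.004] [  3.3  30.6 -11.9   0.  -47.6  20.1]
```

View pics/kn.png

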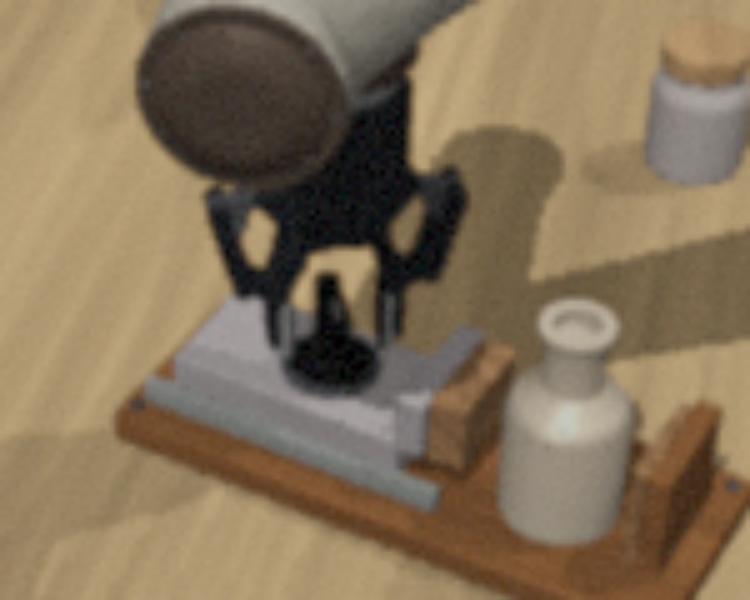

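The fingers straddle the knob bar at (330,320) in the crop, and the vase is well clear. Closing on the bar.

```bash
python3 -m crank '{"travel":[[0,0,-0.002],[0,0,-0.002],[0,0,-0.002],[0,0,-0.002],[0,0,-0.002],[0,0,-0.002]],"twist":[[0,0,0],[0,0,0],[0,0,0],[0,0,0],[0,0,0],[0,0,0]]}' 255
python3 - <<'E'
from h import *
for i in range(3):
    s=sense();print(np.round(s["ft_force"],2),np.round(s["ft_torque"],3),np.round(s["tool_rot"],2)); grab_frame("side")
E
```

```text
clock: 12.65
ee_pos: [0.6066, -0.1257, 0.0688]
tool_rot: [-179.9, -0.1, -66.6]
ft_force: [-1.8, 0.3, 5.6]
width: 0.153
gripper_force: 59.2
[-1.76  0.32  5.61] [ 0.013  0.559 -0.048] [-1.7993e+02 -5.0000e-02 -6.6620e+01]
[-1.92  0.32  6.9 ] [ 0.022  0.545 -0.023] [-1.7993e+02 -5.0000e-02 -6.6620e+01]
[-1.32  0.25  6.88] [ 0.066  0.516 -0.056] [-1.7993e+02 -5.0000e-02 -6.6620e+01]
```

```bash
cat > t.py <<'E'
from h import *
s=sense();f=np.array(s["ft_force"]);q=np.array(s["ft_torque"]);e=np.array([-.9632,.2689])
p=np.array(s["ee_pos"])[:2]-[.6066,-.1257]
print("t",s["clock"],"yaw",round(s["tool_rot"][2],2),"tz %.3f"%q[2],"F along jig x %.2f y %.2f z %.2f"%(f[:2]@e,f[:2]@[-.2689,-.9632],f[2]),"moved %.4f %.4f"%(p@e,p@[-.2689,-.9632]))
E
python3 -m crank '{"travel":[[-0.0005,0.0006,0],[-0.0012,0.0015,0],[-0.0020,0.0024,0],[-0.0026,0.0033,0]],"twist":[[0,0,4],[0,0,9],[0,0,15],[0,0,20]]}' >/dev/null; python3 t.py
```

```text
t 13.3 yaw -86.72 tz 0.228 F along jig x 0.38 y -0.48 z 4.68 moved 0.0037 -0.0003
```

```bash
python3 -m crank '{"travel":[[-0.0005,0.0014,0],[-0.0010,0.0028,0],[-0.0014,0.0041,0],[-0.0019,0.0055,0],[-0.0024,0.0069,0],[-0.0029,0.0083,0],[-0.0034,0.0099,0]],"twist":[[0,0,7],[0,0,14],[0,0,21],[0,0,28],[0,0,35],[0,0,42],[0,0,50]]}' >/dev/null; python3 t.py
```

```text
t 14.175 yaw -136.78 tz 0.210 F along jig x -2.42 y 2.26 z 2.42 moved 0.0128 -0.0002
```

```bash
python3 -m crank '{"travel":[[0.0005,0.0009,0],[0.0011,0.0018,0]],"twist":[[0,0,5],[0,0,10]]}' >/dev/null; python3 t.py
python3 -m crank '{"travel":[[0.0007,0.0008,0],[0.0014,0.0016,0]],"twist":[[0,0,5],[0,0,10]]}' >/dev/null; python3 t.py
```

```text
t 14.425 yaw -146.69 tz 0.163 F along jig x -4.24 y 2.18 z 2.48 moved 0.0146 -0.0000
t 14.675 yaw -156.69 tz 0.137 F along jig x -5.02 y 3.75 z 1.19 moved 0.0165 0.0002
```

```bash
python3 -m crank '{"travel":[[0.0006,-0.0005,0],[0.0013,-0.0010,0]],"twist":[[0,0,5],[0,0,10]]}' >/dev/null; python3 t.py
```

```text
t 14.925 yaw -166.71 tz 0.263 F along jig x 1.80 y -4.43 z 6.49 moved 0.0183 0.0006
```

```bash
python3 -m crank '{"travel":[[0.0005,0.0006,0],[0.0009,0.0011,0]],"twist":[[0,0,2],[0,0,4]]}' >/dev/null; python3 t.py;python3 -m crank '{"travel":[[0.0004,0.0001,0],[0.0008,0.0002,0]],"twist":[[0,0,2],[0,0,4]]}' >/dev/null; python3 t.py
python3 - <<'E'
from h import *
o=np.array([.5380,-.1058]);e=np.array([-.9632,.2689]);f=np.array([-.2689,-.9632])
A=[]
for i in range(6):
    im,d=grab_frame("side"); c,u,v=cloud("side",d); A.append(c)
c=np.vstack(A);X=(c[:,:2]-o)@e;Y=(c[:,:2]-o)@f;Z=c[:,2]
l=(Z>.128)&(Z<.145)&(X>.03)&(X<.12)&(abs(Y)<.03);print("lip",X[l].mean(),Y[l].mean())
p=(Z>.072)&(Z<.085)&(X>0)&(X<.06)&(abs(Y)<.04);print("pad",np.percentile(X[p],[2,50,95,98]))
p=(Z>.06)&(X>.1)&(X<.15)&(abs(Y)<.04);print("rest",np.percentile(X[p],[2,50,98]))
cv2.imwrite("pics/tn.png",cv2.resize(im[110:230,250:400],None,fx=5,fy=5)[...,::-1])
E
```

```text
t 15.175 yaw -170.62 tz 0.251 F along jig x -2.70 y -0.08 z 5.66 moved 0.0192 0.0006
t 15.425 yaw -174.63 tz 0.242 F along jig x -1.10 y -1.12 z 5.28 moved 0.0199 0.0008
lip 0.07781478160965079 -0.003504885226434393
pad [0.00928796 0.02659473 0.04471647 0.05330607]
rest [0.1007114  0.12586313 0.13819328]
```

View pics/tn.png

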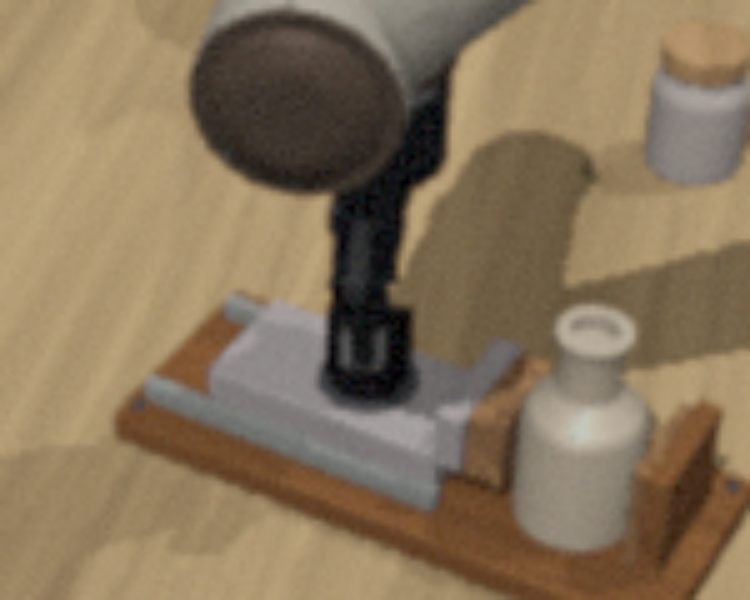

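The pad is now pushing the vase, still upright (about 580,440 in the crop), with roughly 3 mm left to the rest. Continuing in small steps.

```bash
python3 -m crank '{"travel":[[0.0004,0.0001,0],[0.0008,0.0002,0]],"twist":[[0,0,2],[0,0,4]]}' >/dev/null; python3 t.py;python3 -m crank '{"travel":[[0.0004,0.000,0],[0.0008,0.000,0]],"twist":[[0,0,2],[0,0,4]]}' >/dev/null; python3 t.py; python3 -m crank '{"travel":[[0.0004,0.000,0],[0.0008,0.000,0]],"twist":[[0,0,2],[0,0,4]]}' >/dev/null; python3 t.py
```

```text
t 15.975 yaw -178.62 tz 0.252 F along jig x -1.52 y -2.27 z 5.98 moved 0.0208 0.0009
t 16.225 yaw 177.37 tz 0.240 F along jig x -1.48 y -1.53 z 5.39 moved 0.0216 0.0010
t 16.475 yaw 173.37 tz 0.260 F along jig x -2.15 y -2.79 z 6.11 moved 0.0224 0.0011
```

```bash
python3 -m crank '{"travel":[[0.0003,0.0002,0],[0.0006,0.0004,0]],"twist":[[0,0,1.5],[0,0,3]]}' >/dev/null; python3 t.py;python3 -m crank '{"travel":[[0.0003,0.000,0],[0.0006,0.0001,0]],"twist":[[0,0,1.5],[0,0,3]]}' >/dev/null; python3 t.py; python3 -m crank '{"travel":[[0.0003,0.000,0],[0.0006,0.000,0]],"twist":[[0,0,1.5],[0,0,3]]}' >/dev/null; python3 t.py
```

```text
t 16.725 yaw 170.39 tz 0.172 F along jig x -2.20 y 0.22 z 5.35 moved 0.0230 0.0012
t 16.975 yaw 167.39 tz 0.196 F along jig x -2.00 y 0.42 z 6.35 moved 0.0236 0.0013
t 17.225 yaw 164.39 tz 0.215 F along jig x -2.21 y 0.67 z 6.06 moved 0.0242 0.0014
```

```bash
cat > lip.py <<'E'
from h import *
o=np.array([.5380,-.1058]);e=np.array([-.9632,.2689]);f=np.array([-.2689,-.9632])
for i in range(6):
    im,d=grab_frame("side"); c,u,v=cloud("side",d)
    if i==0: C=[]
    C.append(c); 
s=sense(); print("rest tz",round(s["ft_torque"][2],3),s["clock"])
c=np.vstack(C);X=(c[:,:2]-o)@e;Y=(c[:,:2]-o)@f;Z=c[:,2]
l=(Z>.128)&(Z<.145)&(X>.03)&(X<.13)&(abs(Y)<.03);print("lip",X[l].mean(),Y[l].mean())
E
python3 lip.py; python3 -m crank '{"travel":[[0.0003,0.000,0],[0.0006,0.000,0]],"twist":[[0,0,1.5],[0,0,3]]}' >/dev/null; python3 t.py;  python3 lip.py
```

```text
rest tz 0.052 17.525
lip 0.08246210548928579 -0.00361138891555909
t 17.775 yaw 161.39 tz 0.254 F along jig x -1.35 y 0.70 z 6.41 moved 0.0249 0.0014
rest tz 0.048 18.075
lip 0.083107254458967 -0.0035569309808967074
```

```bash
python3 -m crank '{"travel":[[0.0003,0.000,0],[0.0006,0.000,0]],"twist":[[0,0,1.5],[0,0,3]]}' >/dev/null; python3 t.py;  python3 lip.py; python3 -m crank '{"travel":[[0.0003,0.000,0],[0.0006,-0.0001,0]],"twist":[[0,0,1.5],[0,0,3]]}' >/dev/null; python3 t.py;  python3 lip.py
```

```text
t 18.325 yaw 158.39 tz 0.257 F along jig x -1.95 y 0.07 z 6.12 moved 0.0255 0.0015
rest tz 0.051 18.625
lip 0.08316828041622532 -0.003698967632549626
t 18.875 yaw 155.4 tz 0.274 F along jig x -1.68 y 1.00 z 5.93 moved 0.0261 0.0016
rest tz 0.128 19.175
lip 0.08313804246929016 -0.0037025714702643973
```

```bash
python3 -m crank '{"travel":[[0.0003,0.000,0],[0.0006,-0.0001,0]],"twist":[[0,0,1.5],[0,0,3]]}' >/dev/null; python3 t.py;  python3 lip.py
```

```text
t 19.425 yaw 152.41 tz 0.395 F along jig x -1.85 y 1.12 z 5.12 moved 0.0268 0.0017
rest tz 0.199 19.725
lip 0.08314157840940024 -0.00362488318937597
```

```bash
python3 -m crank '{"travel":[[0,0,0],[0,0,0],[0,0,0],[0,0,0]],"twist":[[0,0,0],[0,0,0],[0,0,0],[0,0,0]]}' 130;  python3 -m crank '{"travel":[[0,0,-0.01],[0,0,-0.03],[0,0,-0.06],[0,0,-0.10],[0,0,-0.14],[0,0,-0.17],[0,0,-0.17],[0,0,-0.17]],"twist":[[0,0,0],[0,0,0],[0,0,0],[0,0,0],[0,0,0],[0,0,0],[0,0,0],[0,0,0]]}'; python3 lip.py
python3 - <<'E'
from h import *
im,d=grab_frame("side"); cv2.imwrite("pics/end.png",cv2.resize(im[100:260,250:450],None,fx=4,fy=3.75)[...,::-1][:600])
c,u,v=cloud("side",d);o=np.array([.5380,-.1058]);e=np.array([-.9632,.2689]);f=np.array([-.2689,-.9632])
X=(c[:,:2]-o)@e;Y=(c[:,:2]-o)@f;Z=c[:,2];t=(Z>.07)&(Z<.11)&(X<-.01)&(X>-.08)&(abs(Y)<.04)
k=np.stack([X,Y],1)[t];w,V=np.linalg.eigh(np.cov(k.T));print("bar",(k.min(0)+k.max(0))/2,np.degrees(np.arctan2(V[1,1],V[0,1]))%180,len(k))
E
```

```text
clock: 20.23
ee_pos: [0.5785, -0.1194, 0.067]
tool_rot: [-180.0, -0.0, 152.4]
ft_force: [-0.3, 1.0, -0.0]
width: 0.491
gripper_force: 0.0
clock: 21.22
ee_pos: [0.5781, -0.1193, 0.2369]
tool_rot: [180.0, -0.1, 152.3]
ft_force: [-0.1, -0.1, -0.7]
width: 0.488
gripper_force: 0.0
rest tz 0.003 21.525
lip 0.08300080105531145 -0.003616814542467691
bar [-4.30401512e-02  9.01472653e-05] 170.30898911789538 188
```

View pics/end.png

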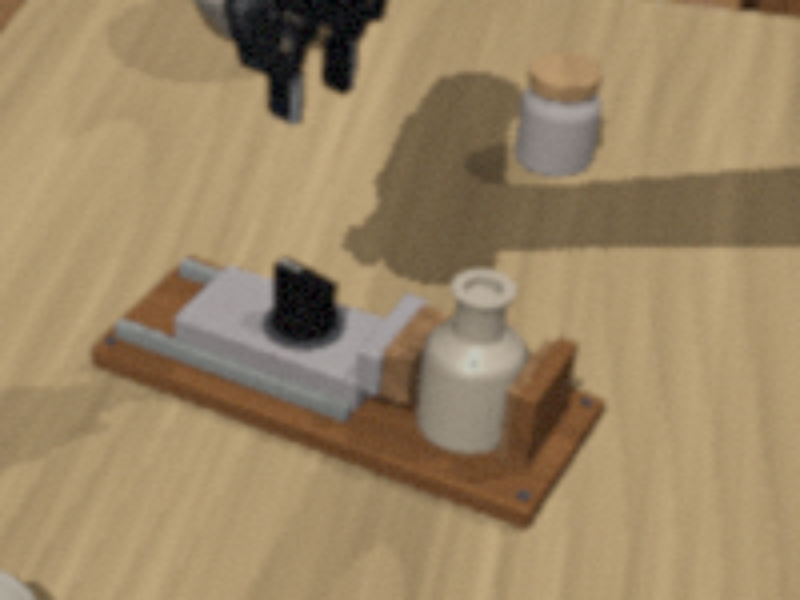

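The vase stands upright, held between pad and rest at about (470,385) in the crop. The knob has turned about 141° and the hand is clear, so I'm handing in.

```bash
python3 -c "
from cell import finish_job;print(finish_job())"
```

```text
the job is handed in; nothing more can be done
None
```

The vase stands upright, held between pad and rest at an estimated 12–13 N (one noisy torque reading suggested up to 17 N). The knob is released, the other pots were left alone, and the job was handed in at about 22 s; no verdict came back.

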